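# Set the span of a cantilever beam

### The job

Use the screwdriver to lever up the keeper cap of the beam-bending rig until it stands about upright, and lay the screwdriver back on the table. Then take the flat beam by its tail and slide it out through the block until the end face of its hooked free end is level with the pointer on the scale rail; do not shift the pointer or the things lying around. The beam would now tip over the front of the block, so finish while still holding its tail and keeping it level: do not let go.

Things in the scene. Friction and masses are not known exactly. Their poses are not given: they have to be found in the camera images.
- rig: beam-bending rig, fixed to the table. Origin on the table under the middle of its grey clamp block; +x = the way the beam slides out, +y = towards the cap's hinge. Grey base 10 mm thick, x -45 to 45 mm and y -54 to 54 at the block, from there to x 265 only y 16 to 50, under the scale rail. Block x -35 to 35, y -43 to 43 mm. Rail y 29 to 43, top z 24 mm, x 40 to 260
- seat (a point): middle of the block's flat seat (z 52 mm of the rig) on which the beam lies between two low guides (inner faces y +-16 mm, outer +-22, tops z 59 mm)
- ledge (a point): middle of the block's front top edge (rig y -43 mm): from here back to y -22 mm an open ledge at z 45 mm leaves a 17 mm high gap below the shut cap, into which a blade goes along +y
- cap (a joint): angle of the keeper cap, rad: 0 shut (level), 1.57 upright, 1.9 its stop. Steel plate without a handle, rig x -22 to 22, z 62 to 70 mm; hinge along rig x at y 42, z 66 mm; lip at y -44, its last 8 mm thinned to z 66.5 to 70. Stiff hinge (0.08 N m): stays where left; some 2 N at the lip lifts it. Its 8 mm key goes through a hole of the beam and locks it; clear above 0.25 rad
- cap_lip (a point): middle of the cap's free front edge (moves with the cap)
- cap_hinge (a point): middle of the cap's hinge axis (fixed)
- pointer (a joint): position of the pointer's slide along the scale rail, m: distance from the block's front face = 0.175 + value; held by friction only (8 N)
- pointer_edge (a point): tip of the pointer's thin blade (2 mm thick along the beam), 60.5 mm above the table, 9 mm aside of the beam's edge (7 mm of its shoe). Its frame is parallel to the rig's: x the way the beam slides out
- beam: flat bright steel bar, 350 x 30 x 6 mm, about 0.5 kg, lying in the block. Origin: middle of its underside; +x to the free end, which has a dark shoe (20 x 34 x 16 mm) with a hook below. Balance point about 24 mm from the origin towards the free end. At the start the free end is 110 mm out of the block's front face, the tail 170 mm out of its rear; sliding needs 2 to 5 N
- beam_tip (a point): middle of the end face of the beam's free end
- beam_tail (a point): middle of the end face of the beam's plain tail; the bar is 30 mm wide and 6 mm thick there, at z 52 to 58 mm, with free space on both sides and below
- screwdriver: large flat screwdriver lying on the table, 188 mm long, 70 g. Origin: on the table under its middle; the blade points along -y, z up while it lies. Handle 28 mm thick from y 26 to 94 mm, its axis at z 14 mm; 6 mm shaft from y -2 to -93 mm, its axis at z 15 mm
- blade_tip (a point): end of the screwdriver's blade, on the shaft's axis
- weight: bystander: round brass slotted weight, 50 mm across, 19 mm high; origin under its middle
- slug: bystander: round sawn steel specimen, 34 mm across, 22 mm high; origin under its middle
- tin: bystander: flat round tin, 66 mm across, 22 mm high; origin under its middle
- caliper: bystander: vernier caliper lying flat, 236 x 68 x 10 mm, long along its y; origin under its middle

How it is judged:
On the way, in this order (a step that is already met when the one before it is completed fails the run):
1. the cap is levered up past half a radian with the screwdriver touching it (value of joint cap above 0.5 rad and contact force between screwdriver and rig above 0.2 N), for 0.04 s.
2. the cap stands open (above 1.2 rad) (value of joint cap above 1.2 rad), for 0.1 s.
3. the screwdriver lies on the table, let go (height (world z) of screwdriver below 0.015 m and height (world z) of blade_tip below 0.03 m and contact force between the fingers and screwdriver below 0.1 N and linear speed of screwdriver below 0.02 m/s), for 0.2 s.
At the end, for the whole second after the job is handed in: Beam's end face within 4 mm of the pointer along the beam, within 9 mm of the rig's centre line; beam level within 0.035 rad and still; fingers press it with over 1 N, tool at least 60 mm to the tail side of its middle; cap open above 1.2 rad; screwdriver lying on the table, let go (x of beam_tip in the frame of pointer_edge between -0.004 and 0.004 m and y of beam_tip in the frame of rig between -0.009 and 0.009 m and z of beam_tip in the frame of rig above 0.045 m and angle between beam's own z axis and vertical below 0.035 rad and linear speed of beam below 0.01 m/s and contact force between the fingers and beam above 1 N and x of the grasp point in the frame of beam below -0.06 m and value of joint cap above 1.2 rad and height (world z) of screwdriver below 0.015 m and height (world z) of blade_tip below 0.03 m and contact force between the fingers and screwdriver below 0.1 N and contact force between screwdriver and beam below 0.1 N); the arm keeps its last pose, push and grip.
It fails at once if the pointer is shifted by more than 4 mm (distance of pointer_edge from where it was at the start of the episode above 0.004 m).
It fails at once if the beam tips by more than 0.1 rad (angle between beam's own z axis and vertical above 0.1 rad).
It fails at once if a bystander is moved by more than 30 mm (distance of any of weight, slug, tin, caliper from where it was at the start of the episode above 0.03 m).
It also fails if it takes over 58 s, if anything falls off the work surface, if the arm or the gripper's body presses on something with over 40 N, if the wrist force passes 120 N, or if a joint passes its speed limit or range.

### The arm

A 6-joint arm with a two-finger parallel gripper is mounted at the origin on a cart in front of the work surface, level with it; the furniture and walls round the work are solid. World frame = base frame: x ahead of the robot, y to its left, z up, the work surface at z = 0. Lengths are in m, angles in rad, forces in N, time in s.
With the tool pointing down it reaches from about 0.15 to 0.775 m from the base axis. Payload 6.1 kg.
Tool frame: the origin (TCP) lies at the very end of the fingers, on their centre line; the grasp point (between the pads) lies 19 mm behind it; z points along the fingers, y is the line along which they close (so a half turn about z gives the same grasp; the last joint's range is limited). The gripper opens to 85 mm and grips with 20 to 120 N. Pads are 22 mm wide; open, the fingers measure 114 mm over their backs; the gripper's body (76 mm by 85 mm) begins 54 mm behind the grasp point. The pads swing forward as they close: fully open they stand 13 mm farther back than shut.
Start: joints at [-1.12, 0.126, -0.04, 1.405, 0, 1.571], TCP at [0.229, -0.473, 0.231] pointing down, gripper open.
Joint ranges: [-2.72, 2.72], [-0.95, 1.95], [-1.27, 1.35], [-1.78, 2.02], [-1.46, 1.47], [-3.14, 3.14]. Speed limits (rad/s): [2.39, 2.39, 3.01, 3.14, 3.14, 3.14].

### API

Orientations are given as a rotation vector (axis times angle).
In Python, from station import manip gives the robot as it stands. The module is installed in compiled form; this text tells all that it offers.
- The arm moves only by the shell command python3 -m handwheel 'ROWS' [OPENING] [FORCE]. ROWS is a JSON object of lists of equal length, an entry for each row: "slide": the shift along the tool's x, y, z in mm, a list of three; "dr": the turn, a rotation vector about the tool's x, y, z in degrees, a list of three. A call has 1 to 20 rows; each row is the pose to reach, as a shift and turn from the pose commanded when the call began, along the tool's axes at that moment; what a row does not reach only later rows make up. A row lasts 1/12 s, in which the tool goes at most 41.7 mm and 7.16 degrees, less where a joint would pass 70% of its speed; a pose out of reach is approached as far as the arm can. A call with a gripper value outside its range is refused whole. OPENING is the finger opening in mm, from 0 to 85.4, set as the call begins (- or left out, the last holds). The fingers move at their own pace and stop on an object; FORCE is the grip in N (left out, the last holds). Time passes only in rows, so rows that repeat a pose let the fingers close. It gives the time, the measured TCP pose, the force, the opening and the grip force at its end, in the units of the state.
- manip.observe(): the state, without advancing time (a new reading comes with each control period).
- manip.get_image(name): name is "scene" or "side" or "wrist"; returns (picture, depth): 480x640x3 uint8, red, green, blue; 480x640 float32, m along the optical axis (not along the pixel's ray), 0 where there is no reading.
- manip.calibration(name): a dict with "K" (3x3 intrinsics, pixels), "world_to_cam" (4x4, takes a point from world to camera coordinates); the wrist camera has in their place "hand_eye" (4x4, takes a point from camera to tool coordinates, whose origin is the TCP and whose axes are the flange's). Camera axes: x right, y up, looking along -z (the intrinsics and any distortion apply to the point x, -y, -z); pixel columns grow to the right and rows downward; lengths in m; the calibration is good to about 2 mm. A picture is of the moment at which its call begins: read the wrist's pose just before it. calibration takes no time and is no camera call.
- manip.sign_off(): hands the job in; it is judged then, once.
Trained networks look in the newest picture that a camera, given by its name, has taken for a name from the list of things; names that differ only in an ending like _2 or _b are one class to them, and where a whole thing is asked for, a point or a joint stands for the part that bears it (a point fixed in the world has none). Each returns a list of dicts, best first, with "confidence" (0 to 1); they miss things now and then, are a little off and sometimes report something else, mostly with a low value. They report only what shows in the picture. A call takes as long as a camera call.
- manip.outline_of(camera, name): "region" (480x640 bool, what is visible of it) and "bbox" ([left, top, width, height] in pixels, round what is visible of it).
The state is a dict: "time_s": time; "qpos": joint angles; "joint_velocities": joint speeds; "effort": joint torques, N m; "ee_pos": TCP position; "orientation": TCP orientation; "contact_force": force on the tool from outside, world axes, zero at the start; "torque": the same for the moment, N m; "width": finger opening in m; "grasp_force": force on a finger pad.
Only numpy, scipy, OpenCV 4.12 (cv2) and the standard library are available. Lean on these libraries where they do the work, as an engineer would, in place of code of your own. Each camera call takes 0.05 s, during which the arm holds its last target. There are 200 camera calls.

## Working session

There is one attempt and no reset: what is moved stays moved. The work goes in short steps, Python scripts to look and compute and a shell command to move; the robot and the scene stay as the last step left them, time stands still between calls to the robot, and variables do not carry over. Pictures are saved under pics/ and viewed, at most 10 in all, crops included, and the job is handed in when it is done.

```bash
mkdir -p pics; cat > h.py <<'E'
import numpy as np, cv2
from station import manip
from scipy.spatial.transform import Rotation as R
def cam(n):
    s=manip.observe(); p,d=manip.get_image(n); c=manip.calibration(n); K=np.array(c['K'])
    if n=='wrist':
        T=np.eye(4);T[:3,:3]=R.from_rotvec(s['orientation']).as_matrix();T[:3,3]=s['ee_pos']
        M=T@np.array(c['hand_eye'])
    else: M=np.linalg.inv(np.array(c['world_to_cam']))
    return p,d,K,M,c
def cloud(d,K,M):
    v,u=np.mgrid[:480,:640]
    P=np.stack([(u-K[0,2])/K[0,0]*d,-(v-K[1,2])/K[1,1]*d,-d],-1)
    return P@M[:3,:3].T+M[:3,3]
def save(p,name): cv2.imwrite('pics/'+name,p[:,:,::-1])
E
python3 - <<'E'
from h import *
for n in ('scene','side'):
    p,d,K,M,c=cam(n); save(p,n+'0.png'); W=cloud(d,K,M)
    np.savez(n+'0.npz',p=p,d=d,W=W,K=K,M=M)
    print(n,c.keys(),M.round(3).tolist(),K.round(1).tolist(),c.get('dist'))
    for t in ('rig','cap','pointer','beam','screwdriver','weight','slug','tin','caliper'):
        for o in manip.outline_of(n,t)[:1]:
            m=o['region']&(d>0); q=W[m]
            print(t,round(o['confidence'],2),o['bbox'],m.sum(),np.median(q,0).round(3),np.percentile(q,2,0).round(3),np.percentile(q,98,0).round(3))
            np.save(f'{n}_{t}.npy',o['region'])
print(manip.observe())
E
```

```text
scene dict_keys(['K', 'world_to_cam']) [[-0.402, 0.787, -0.468, 0.134], [-0.916, -0.353, 0.192, 0.243], [-0.014, 0.506, 0.863, 0.86], [0.0, 0.0, 0.0, 1.0]] [[477.2, 0.0, 316.8], [0.0, 477.2, 239.7], [0.0, 0.0, 1.0]] None
rig 0.66 [273.8, 133.3, 89.4, 134.6] 2988 [0.614 0.055 0.035] [ 0.551 -0.119  0.004] [0.785 0.119 0.072]
cap 0.74 [284.2, 204.8, 48.3, 31.9] 924 [0.607 0.067 0.07 ] [0.568 0.032 0.063] [0.649 0.103 0.073]
pointer 0.71 [341.8, 134.2, 15.2, 18.4] 184 [ 0.779 -0.106  0.03 ] [ 0.765 -0.14  -0.046] [ 0.853 -0.093  0.061]
beam 0.84 [246.2, 173.5, 101.8, 141.0] 2175 [0.565 0.123 0.058] [ 0.486 -0.047  0.054] [0.689 0.227 0.064]
screwdriver 0.6 [403.9, 196.6, 23.4, 81.4] 716 [ 0.482 -0.11   0.025] [ 0.439 -0.154 -0.001] [ 0.605 -0.087  0.031]
weight 0.48 [344.4, 135.9, 12.2, 18.4] 133 [ 0.779 -0.108  0.032] [ 0.765 -0.121  0.025] [ 0.794 -0.096  0.062]
slug 0.19 [320.0, 290.0, 60.6, 125.1] 1732 [0.33  0.124 0.004] [ 0.272  0.    -0.001] [0.441 0.166 0.009]
tin 0.9 [278.2, 364.1, 34.5, 38.6] 979 [0.346 0.201 0.021] [0.315 0.176 0.011] [0.377 0.226 0.024]
caliper 0.86 [320.0, 
[... 1273 characters left out ...]
0, 'qpos': array([-1.11999062e+00,  1.25781863e-01, -3.95698347e-02,  1.40540617e+00,
       -1.27094530e-05,  1.57080346e+00]), 'joint_velocities': array([-1.09089309e-03,  2.85404740e-03,  1.00506864e-03, -7.46523903e-05,
       -1.16711496e-03,  6.23431601e-04]), 'effort': array([-1.89346401e-04, -4.35711622e+01,  3.53097367e+01,  1.20043151e-03,
       -1.91083136e-04, -6.39652640e-06]), 'ee_pos': array([ 0.22873126, -0.47254587,  0.23131788]), 'orientation': array([ 3.06208659e+00,  7.02123011e-01, -5.95528959e-06]), 'contact_force': array([ 0.44290069, -0.45029457,  0.18952341]), 'torque': array([-0.01827836, -0.02290709, -0.00494752]), 'grasp_force': 0.0, 'width': 0.08508841738346741}
```

```bash
python3 - <<'E'
import cv2
a=cv2.imread('pics/scene0.png')[110:430,210:450]; b=cv2.imread('pics/side0.png')[170:390,140:500]
a=cv2.resize(a,None,fx=1.85,fy=1.85)
b=cv2.resize(b,None,fx=2.2,fy=2.2)
cv2.imwrite('pics/a.png',a);cv2.imwrite('pics/b.png',b)
E
python3 - <<'E'
import numpy as np,cv2
for n in('scene','side'):
    z=np.load(f'{n}0.npz');W=z['W'];d=z['d']
    for t in('beam','cap','screwdriver'):
        m=np.load(f'{n}_{t}.npy')&(d>0);q=W[m]
        if t=='cap': q=q[(q[:,2]>.066)&(q[:,2]<.076)]
        if t=='beam': q=q[(q[:,2]>.053)&(q[:,2]<.063)]
        if t=='screwdriver': q=q[(q[:,2]>.012)&(q[:,2]<.04)]
        r=cv2.minAreaRect((q[:,:2]*1000).astype(np.float32))
        _,vv=np.linalg.eigh(np.cov(q[:,:2].T)); v=vv[:,1]
        print(n,t,r,'zmed',np.median(q[:,2]),'pca ang',np.degrees(np.arctan2(v[1],v[0])),q.mean(0))
E
```

```text
scene beam ((590.003173828125, 89.68740844726562), (32.873443603515625, 349.2226257324219), 35.75965881347656) zmed 0.05784685498241715 pca ang 126.09792415983193 [0.57489757 0.10942494 0.05788386]
scene cap ((608.9373168945312, 66.81908416748047), (91.03538513183594, 46.32008361816406), 35.90436935424805) zmed 0.06990618897828904 pca ang -144.09977400327097 [0.60729896 0.06699455 0.06994855]
scene screwdriver ((526.7114868164062, -126.02062225341797), (27.104707717895508, 187.07492065429688), 70.72714233398438) zmed 0.025082375171234572 pca ang 159.99138920647562 [ 0.49140811 -0.11261378  0.02399079]
side beam ((589.055419921875, 90.37042236328125), (36.9898567199707, 349.349853515625), 36.321533203125) zmed 0.05881982701702887 pca ang 126.17058020571466 [0.58519179 0.09450776 0.05878006]
side cap ((607.938720703125, 67.59752655029297), (92.41191101074219, 43.61859893798828), 35.84385299682617) zmed 0.07102486773396322 pca ang -144.5177254362017 [0.60640483 0.0659225  0.07101278]
side screwdriver ((526.819091796875, -125.89440155029297), (27.19405746459961, 186.38478088378906), 71.16822814941406) zmed 0.025351350782993276 pca ang 161.62903130106832 [ 0.4945411 -0.1177092  0.0243288]
```

View pics/a.png

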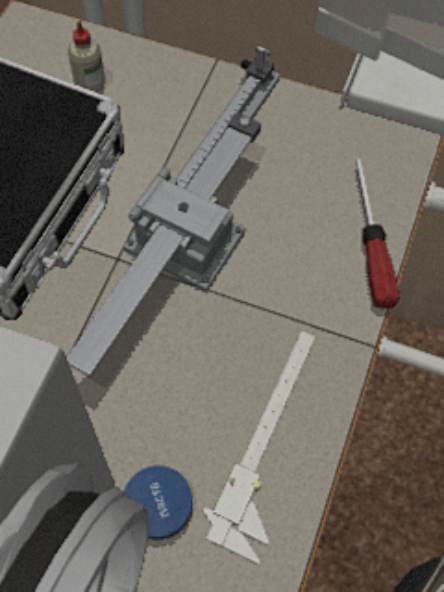

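View pics/b.png

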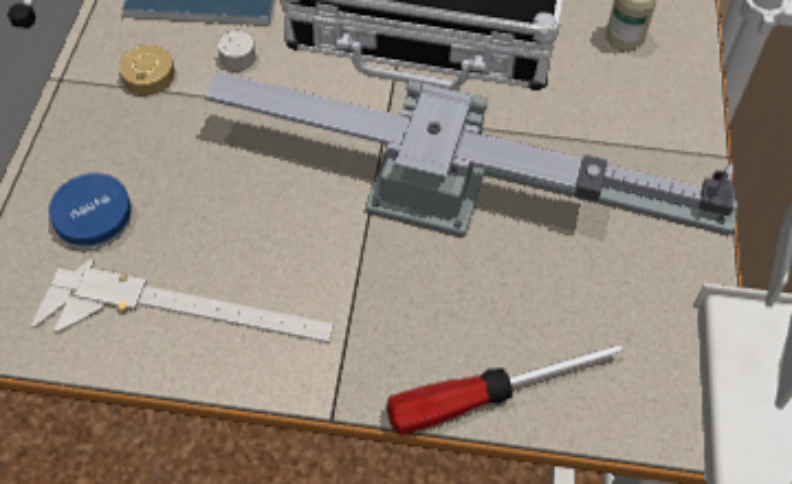

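The scene picture shows the rig running diagonally, with its lip side facing the free table. The screwdriver lies at the right with its handle near (380,270) and its tip near (360,160). The side picture shows the pointer at the rail end near (715,185), and the case lies behind the hinge.

```bash
cat >> h.py <<'E'
O=np.array([.608,.067]); YAW=np.radians(-53.9)
XH=np.array([np.cos(YAW),np.sin(YAW)]); YH=np.array([-XH[1],XH[0]])
def rig(x,y): return O+x*XH+y*YH
def to(x,y,z,psi):  # tool down, tool-y yaw psi (deg)
    s=manip.observe(); A=R.from_rotvec(s['orientation']); p=np.radians(psi)
    yh=np.array([np.cos(p),np.sin(p),0]); zh=np.array([0,0,-1.]); xh=np.cross(yh,zh)
    B=R.from_matrix(np.stack([xh,yh,zh],1))
    print('slide',(A.inv().apply(np.array([x,y,z])-s['ee_pos'])*1000).round(1),'dr',np.degrees((A.inv()*B).as_rotvec()).round(1),
      't',round(s['time_s'],2),'q',s['qpos'].round(2),'F',s['contact_force'].round(1),'w',round(s['width'],4),'g',round(s['grasp_force'],1),'p',s['ee_pos'].round(4))
E
python3 - <<'E'
from h import *
to(.4748,-.108,.15,70.9); to(.4748,-.108,.003,70.9)
for n in('scene','side'):
    W=np.load(n+'0.npz')['W']; d=W-np.r_[O,0]; x=d[...,:2]@XH; y=d[...,:2]@YH; z=W[...,2]
    for xa in range(-240,61,30):
        m=(abs(x*1000-xa)<15)&(z>.01); print(n,xa,[(yy,round(float(z[m&(abs(y*1000-yy)<10)].max()) if (m&(abs(y*1000-yy)<10)).any() else 0,3)) for yy in range(40,161,20)])
E
```

```text
slide [ 380.3 -220.9   81.3] dr [   0.     0.  -135.1] t 1.0 q [-1.12  0.13 -0.04  1.41 -0.    1.57] F [ 0.4 -0.5  0.2] w 0.0851 g 0.0 p [ 0.2287 -0.4725  0.2313]
slide [ 380.3 -220.9  228.3] dr [   0.     0.  -135.1] t 1.0 q [-1.12  0.13 -0.04  1.41 -0.    1.57] F [ 0.4 -0.5  0.2] w 0.0851 g 0.0 p [ 0.2287 -0.4725  0.2313]
scene -240 [(40, 0), (60, 0), (80, 0), (100, 0), (120, 0), (140, 0), (160, 0)]
scene -210 [(40, 0), (60, 0), (80, 0), (100, 0), (120, 0), (140, 0), (160, 0)]
scene -180 [(40, 0), (60, 0), (80, 0), (100, 0.087), (120, 0.089), (140, 0.087), (160, 0.087)]
scene -150 [(40, 0), (60, 0), (80, 0), (100, 0.088), (120, 0.089), (140, 0.087), (160, 0.087)]
scene -120 [(40, 0), (60, 0), (80, 0), (100, 0.089), (120, 0.088), (140, 0.088), (160, 0.087)]
scene -90 [(40, 0), (60, 0), (80, 0), (100, 0.089), (120, 0.088), (140, 0.087), (160, 0.088)]
scene -60 [(40, 0), (60, 0), (80, 0), (100, 0.015), (120, 0.088), (140, 0.087), (160, 0.088)]
scene -30 [(40, 0.074), (60, 0.012), (80, 0), (100, 0.015), (120, 0.089), (140, 0.087), (160, 0.087)]
scene 0 [(40, 0.075), (60, 0), (80, 0), (
[... 591 characters left out ...]
 (120, 0.09), (140, 0.089), (160, 0.088)]
side -120 [(40, 0), (60, 0), (80, 0), (100, 0.088), (120, 0.088), (140, 0.089), (160, 0.088)]
side -90 [(40, 0), (60, 0), (80, 0), (100, 0.088), (120, 0.088), (140, 0.088), (160, 0.088)]
side -60 [(40, 0), (60, 0), (80, 0), (100, 0.015), (120, 0.089), (140, 0.088), (160, 0.089)]
side -30 [(40, 0.075), (60, 0), (80, 0), (100, 0.014), (120, 0.089), (140, 0.088), (160, 0.088)]
side 0 [(40, 0.075), (60, 0), (80, 0), (100, 0.045), (120, 0.089), (140, 0.088), (160, 0.088)]
side 30 [(40, 0.073), (60, 0), (80, 0), (100, 0.043), (120, 0.088), (140, 0.087), (160, 0.089)]
side 60 [(40, 0.029), (60, 0), (80, 0), (100, 0), (120, 0.09), (140, 0.089), (160, 0.089)]
```

```bash
python3 -m handwheel '{"slide":[[190,-110,40],[380,-221,81],[380,-221,81],[380,-221,81],[380,-221,81],[380,-221,81],[380,-221,81],[380,-221,81],[380,-221,81],[380,-221,81],[380,-221,81],[380,-221,81],[380,-221,81],[380,-221,81],[380,-221,81],[380,-221,81],[380,-221,81],[380,-221,81],[380,-221,81],[380,-221,81]],"dr":[[0,0,-7],[0,0,-14],[0,0,-21],[0,0,-28],[0,0,-35],[0,0,-42],[0,0,-49],[0,0,-56],[0,0,-63],[0,0,-70],[0,0,-77],[0,0,-84],[0,0,-91],[0,0,-98],[0,0,-105],[0,0,-112],[0,0,-119],[0,0,-126],[0,0,-135],[0,0,-135]]}' 60
python3 - <<'E'
from h import *
p,d,K,M,c=cam('wrist'); save(p,'w1.png'); W=cloud(d,K,M)
for o in manip.outline_of('wrist','screwdriver')[:1]:
    m=o['region']&(d>0); q=W[m]; q=q[(q[:,2]>.01)&(q[:,2]<.04)]
    print(o['confidence'],m.sum(),cv2.minAreaRect((q[:,:2]*1000).astype(np.float32)), q[:,2].max())
    b=np.array([.945,-.327]); s=q[:,:2]@b; n=q[:,:2]@[.327,.945]
    for a in np.arange(s.min(),s.max(),.012):
        k=(s>=a)&(s<a+.012); print(round(a,3),np.percentile(n[k],[3,97]).round(4),q[k,2].max().round(3))
to(.4748,-.108,.003,70.9)
E
```

```text
time_s: 2.67
ee_pos: [0.4745, -0.108, 0.1503]
orientation: [0.515, 3.099, -0.0]
contact_force: [0.1, -0.5, 0.4]
width: 0.0602
grasp_force: 0.0
0.77 5002 ((529.6339111328125, -126.77225494384766), (26.809574127197266, 188.32321166992188), 71.01676940917969) 0.03187150875825223
0.448 [0.0413 0.065 ] 0.032
0.46 [0.0407 0.0658] 0.032
0.472 [0.0407 0.0653] 0.032
0.484 [0.0411 0.0652] 0.031
0.496 [0.0418 0.0636] 0.03
0.508 [0.0432 0.0623] 0.028
0.52 [0.0415 0.064 ] 0.03
0.532 [0.0416 0.0634] 0.029
0.544 [0.0498 0.0552] 0.019
0.556 [0.0498 0.0553] 0.02
0.568 [0.0498 0.0553] 0.019
0.58 [0.0499 0.0546] 0.02
0.592 [0.0499 0.0547] 0.019
0.604 [0.0499 0.0548] 0.02
0.616 [0.0491 0.0548] 0.019
0.628 [0.0491 0.0541] 0.02
slide [-3.000e-01  1.000e-01  1.473e+02] dr [ 0.   0.  -0.1] t 2.77 q [-0.22  0.07 -0.28  1.22  0.    0.11] F [-0.6 -0.1 -0.3] w 0.0601 g 0.0 p [ 0.4745 -0.1081  0.1503]
```

View pics/w1.png

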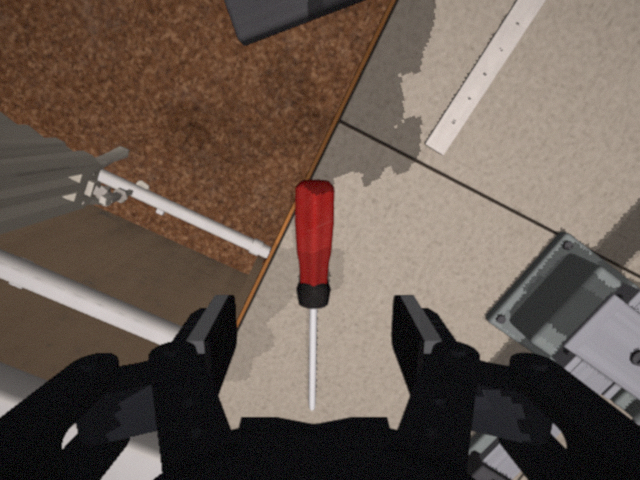

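The wrist picture shows the screwdriver centred between the fingers, with its handle at (313,240) and its tip at (312,408), clear of other things.

```bash
python3 -m handwheel '{"slide":[[0,0,40],[0,0,80],[0,0,115],[0,0,135],[0,0,146],[0,0,146]],"dr":[[0,0,0],[0,0,0],[0,0,0],[0,0,0],[0,0,0],[0,0,0]]}' 60
python3 -m handwheel '{"slide":[[0,0,0],[0,0,0],[0,0,0],[0,0,0],[0,0,0],[0,0,0],[0,0,0]],"dr":[[0,0,0],[0,0,0],[0,0,0],[0,0,0],[0,0,0],[0,0,0],[0,0,0]]}' 15 120
python3 -m handwheel '{"slide":[[0,0,-20],[0,0,-40],[0,0,-60],[0,0,-60]],"dr":[[0,0,0],[0,0,0],[0,0,0],[0,0,0]]}' 
python3 - <<'E'
from h import *
for n in('wrist','side','scene'):
    p,d,K,M,c=cam(n); save(p,n+'2.png'); W=cloud(d,K,M)
    for o in manip.outline_of(n,'screwdriver')[:1]:
        m=o['region']&(d>0); q=W[m]
        b=np.array([.945,-.327]); s=q[:,:2]@b; nn=q[:,:2]@[.327,.945]; k=(abs(nn-.053)<.012)&(q[:,2]>.03)
        s=s[k];q=q[k];nn=nn[k]
        print(n,o['confidence'],len(s))
        for a in np.arange(.43,.66,.015):
            k=(s>=a)&(s<a+.015)
            if k.sum()>3: print(round(a,3),k.sum(),np.median(nn[k]).round(4),np.percentile(q[k,2],[20,90]).round(4),s[k].max().round(4))
to(*rig(0,-.225),.0405,126.1)
E
```

```text
time_s: 3.27
ee_pos: [0.4722, -0.1076, 0.0015]
orientation: [-0.524, -3.092, -0.0]
contact_force: [-0.8, -0.0, -0.8]
width: 0.0601
grasp_force: 0.0
time_s: 3.85
ee_pos: [0.4758, -0.1084, 0.0061]
orientation: [0.523, 3.094, -0.0]
contact_force: [-0.8, 0.4, 6.7]
width: 0.0251
grasp_force: 118.5
time_s: 4.18
ee_pos: [0.4772, -0.1087, 0.0689]
orientation: [0.522, 3.091, -0.001]
contact_force: [0.9, -0.7, -0.2]
width: 0.025
grasp_force: 118.0
wrist 0.79 13178
0.445 3059 0.0533 [0.0845 0.0922] 0.46
0.46 2983 0.0529 [0.0883 0.0929] 0.475
0.475 2606 0.0532 [0.0881 0.0928] 0.49
0.49 2234 0.0532 [0.0873 0.0919] 0.505
0.505 1774 0.0532 [0.0857 0.0899] 0.52
0.52 522 0.0533 [0.0834 0.0889] 0.5278
scene 0.58 381
0.43 5 0.0566 [0.0706 0.0798] 0.4448
0.445 144 0.0536 [0.077  0.0875] 0.4599
0.46 92 0.0551 [0.0831 0.0883] 0.4746
0.475 67 0.0519 [0.0836 0.0883] 0.4896
0.49 16 0.0444 [0.0814 0.0854] 0.5007
0.58 9 0.0529 [0.0733 0.0756] 0.5929
0.595 21 0.0525 [0.073  0.0761] 0.6096
0.61 18 0.052 [0.0735 0.0767] 0.6248
0.625 9 0.0515 [0.0738 0.0755] 0.6344
slide [58.8 24.4 22.9] dr [  0.   -0.1 -55.3] t 4.48 q [-0.22  0.11 -0.43  1.03  0.    0.11] F [ 0.8  0.2 -0.9] w 0.025 g 118.0 p [ 0.4737 -0.1079  0.0633]
```

```bash
python3 -m handwheel '{"slide":[[7,4,0],[14,8,0],[21,12,0],[28,16,0],[36,20,5],[43,24,10],[50,28,15],[57,28,19],[57,28,19],[57,28,19],[57,28,19]],"dr":[[0,0,-7],[0,0,-14],[0,0,-21],[0,0,-28],[0,0,-35],[0,0,-42],[0,0,-49],[0,0,-55.3],[0,0,-55.3],[0,0,-55.3],[0,0,-55.3]]}'
python3 - <<'E'
from h import *
for n in('side','scene'):
    p,d,K,M,c=cam(n); save(p,n+'3.png'); W=cloud(d,K,M); D=W[...,:2]-O; x=D@XH;y=D@YH;z=W[...,2]
    m=(abs(x)<.02)&(y>-.16)&(y<-.06)&(z>.03)
    for a in np.arange(-.165,-.05,.015):
        k=m&(y>=a)&(y<a+.015)
        if k.sum()>3: print(n,round(a,3),k.sum(),np.median(x[k]).round(4),np.percentile(z[k],[20,90]).round(4),y[k].max().round(4))
    # rig features: cap top plate edges
    k=(z>.066)&(z<.076)&(abs(x)<.04)&(abs(y)<.06)
    for a in (-.04,-.02,0,.02): 
        kk=k&(abs(y-a)<.006); print('cap y',a,np.percentile(x[kk],[2,98]).round(4))
    kk=k&(abs(x)<.015); print('cap y ext',np.percentile(y[kk],[1,99]).round(4))
to(*rig(0,-.221),.0445,126.1)
E
```

```text
time_s: 5.4
ee_pos: [0.4301, -0.063, 0.0453]
orientation: [-0.97, 2.988, -0.0]
contact_force: [0.7, 0.6, -0.3]
width: 0.0253
grasp_force: 118.0
cap y -0.04 [0.0188 0.0207]Traceback (most recent call last):
  File "<stdin>", line 11, in <module>
    return _quantile_unchecked(
        a, q, axis, out, overwrite_input, method, keepdims, weights)
    return _ureduce(a,
                    func=_quantile_ureduce_func,
    ...<5 lines>...
                    overwrite_input=overwrite_input,
                    method=method)
    r = func(a, **kwargs)
    result = _quantile(arr,
                       quantiles=q,
    ...<2 lines>...
                       out=out,
                       weights=wgt)
    slices_having_nans = np.isnan(arr[-1, ...])
                                  ~~~^^^^^^^^^
IndexError: index -1 is out of bounds for axis 0 with size 0
```

```bash
python3 - <<'E'
from h import *
def feat(n,W,tool):
    D=W[...,:2]-O; x=D@XH;y=D@YH;z=W[...,2]
    if tool:
      m=(abs(x)<.02)&(y>-.16)&(y<-.055)&(z>.03)
      for a in np.arange(-.165,-.05,.015):
        k=m&(y>=a)&(y<a+.015)
        if k.sum()>3: print(n,round(a,3),k.sum(),np.median(x[k]).round(4),np.percentile(z[k],[20,90]).round(4),y[k].max().round(4))
    k=(z>.066)&(z<.076)&(abs(x)<.04)&(abs(y)<.06)
    for a in (-.04,-.02,0,.02):
        v=x[k&(abs(y-a)<.006)]
        if len(v): print(n,'cap y',a,np.percentile(v,[2,98]).round(4))
    v=y[k&(abs(x)<.015)]
    if len(v): print('cap y ext',np.percentile(v,[1,99]).round(4))
for n in('scene','side'): feat(n+'0',np.load(n+'0.npz')['W'],0)
p,d,K,M,c=cam('scene'); save(p,'s4.png'); feat('scene',cloud(d,K,M),1)
p,d,K,M,c=cam('wrist'); save(p,'w4.png'); feat('wrist',cloud(d,K,M),1)
to(*rig(0,-.221),.0445,126.1)
E
```

```text
scene0 cap y -0.04 [-0.0207  0.0216]
scene0 cap y -0.02 [-0.021   0.0205]
scene0 cap y 0 [-0.0214  0.0212]
scene0 cap y 0.02 [-0.0208  0.0214]
cap y ext [-0.0439  0.0448]
side0 cap y -0.04 [-0.0219  0.0202]
side0 cap y -0.02 [-0.0209  0.0208]
side0 cap y 0 [-0.021   0.0212]
side0 cap y 0.02 [-0.0221  0.0202]
cap y ext [-0.0445  0.0436]
scene -0.165 118 -0.0023 [0.4687 0.5079] -0.1503
scene -0.15 23 0.0005 [0.0551 0.0588] -0.1358
scene -0.135 23 -0.0 [0.0553 0.058 ] -0.1212
scene -0.12 25 0.0007 [0.0557 0.0586] -0.1054
scene -0.105 24 0.0008 [0.0545 0.0579] -0.0901
scene -0.09 21 0.0011 [0.054  0.0582] -0.0751
scene -0.075 7 0.0011 [0.0547 0.0585] -0.0692
scene cap y -0.04 [-0.0206  0.0224]
scene cap y -0.02 [-0.0213  0.0211]
scene cap y 0 [-0.0216  0.0214]
scene cap y 0.02 [-0.0209  0.0216]
cap y ext [-0.0443  0.0444]
slide [0.8 0.5 1. ] dr [-0.   0.  -0.1] t 5.55 q [-0.15  0.03 -0.56  0.98 -0.   -0.77] F [-0.3 -0.  -0.9] w 0.0251 g 118.0 p [ 0.4303 -0.0631  0.0455]
```

View pics/s4.png

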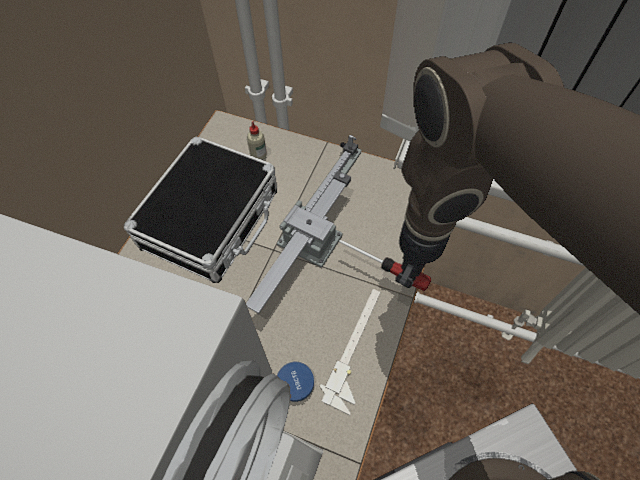

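The scene picture shows the screwdriver pointing squarely at the cap, with its tip at (340,240) just in front of the block, level and centred.

```bash
python3 -m handwheel '{"slide":[[0,0,2],[-12,0,2],[-24,0,2],[-34,0,2],[-38.5,0,2],[-38.5,0,2]],"dr":[[0,0,0],[0,0,0],[0,0,0],[0,0,0],[0,0,0],[0,0,0]]}'
python3 -m handwheel '{"slide":[[-1,0,-4],[-3,0,-7],[-3,0,-14],[-3,0,-21],[-4.5,0,-28],[-6.5,0,-34.5],[-9,0,-41],[-12,0,-47.5],[-12,0,-47.5]],"dr":[[0,0,0],[0,0,0],[0,0,0],[0,0,0],[0,0,0],[0,0,0],[0,0,0],[0,0,0],[0,0,0]]}'
cat >> h.py <<'E'
def capfit():
    p,d,K,M,c=cam('scene'); W=cloud(d,K,M)
    for o in manip.outline_of('scene','cap')[:1]:
        q=W[o['region']&(d>0)]; D=q[:,:2]-O; x=D@XH; y=D@YH; z=q[:,2]
        k=(abs(x)<.02)&(z>.06)&(y<.045)&(y>-.06); 
        print('cap',round(o['confidence'],2),k.sum(),'zmax',z[k].max().round(4),'y at top',y[k][z[k]>z[k].max()-.006].mean().round(4),'slope',np.degrees(np.arctan2((z[k].max()-.067),(.042-y[k][z[k]>z[k].max()-.006].mean()))).round(1))
    return p,W
E
python3 - <<'E'
from h import *
p,W=capfit(); save(p,'s5.png'); to(*rig(0,-.17),.05,126.1)
D=W[...,:2]-O; x=D@XH;y=D@YH;z=W[...,2]
m=(abs(x)<.01)&(y>-.12)&(y<-.03)&(z>.03)
for a in np.arange(-.12,-.03,.015):
    k=m&(y>=a)&(y<a+.015)
    if k.sum()>3: print(round(a,3),k.sum(),np.median(x[k]).round(4),np.percentile(z[k],[20,90]).round(4))
E
```

```text
time_s: 6.05
ee_pos: [0.4623, -0.0393, 0.0433]
orientation: [-0.976, 2.986, -0.0]
contact_force: [0.3, 0.0, -0.8]
width: 0.0253
grasp_force: 118.0
time_s: 6.8
ee_pos: [0.472, -0.0329, 0.0925]
orientation: [-0.974, 2.984, -0.001]
contact_force: [0.2, -0.5, -1.1]
width: 0.025
grasp_force: 118.1
cap 0.56 488 zmax 0.1212 y at top -0.0242 slope 39.3
slide [ 0.9  0.4 41.4] dr [-0.   0.1  0. ] t 6.9 q [-0.07  0.07 -0.42  1.09  0.   -0.7 ] F [ 0.3  0.4 -0.7] w 0.0249 g 118.1 p [ 0.4715 -0.0329  0.0914]
-0.12 250 -0.0068 [0.3792 0.5488]
-0.105 58 -0.0038 [0.1031 0.5426]
-0.09 26 0.0002 [0.1021 0.1048]
-0.075 24 0.0005 [0.1019 0.1051]
-0.06 25 0.0004 [0.1027 0.1058]
-0.045 104 0.0005 [0.0426 0.1028]
```

```bash
python3 -m handwheel '{"slide":[[-4,0,-6],[-8.3,0,-11.5],[-13.5,0,-16.5],[-18.5,0,-21],[-24.5,0,-25],[-30.5,0,-28],[-37,0,-31],[-43.5,0,-33],[-47,0,-34],[-50.5,0,-34.5],[-50.5,0,-34.5]],"dr":[[0,0,0],[0,0,0],[0,0,0],[0,0,0],[0,0,0],[0,0,0],[0,0,0],[0,0,0],[0,0,0],[0,0,0],[0,0,0]]}'
python3 - <<'E'
from h import *
p,W=capfit(); save(p,'s6.png'); cv2.imwrite('pics/s6c.png',cv2.resize(p[120:320,220:460,::-1],None,fx=2.5,fy=2.5)); to(*rig(0,-.17),.05,126.1)
E
```

```text
time_s: 7.82
ee_pos: [0.5122, -0.0029, 0.1254]
orientation: [-0.975, 2.986, 0.0]
contact_force: [-0.2, -0.0, -0.7]
width: 0.0252
grasp_force: 118.1
cap 0.7 324 zmax 0.1545 y at top 0.036 slope 86.1
slide [50.9  0.  75.3] dr [-0.  0.  0.] t 7.92 q [-0.01  0.12 -0.28  1.17  0.   -0.64] F [-0.1  0.  -1.1] w 0.0253 g 118.1 p [ 0.5117 -0.0032  0.1253]
```

View pics/s6c.png

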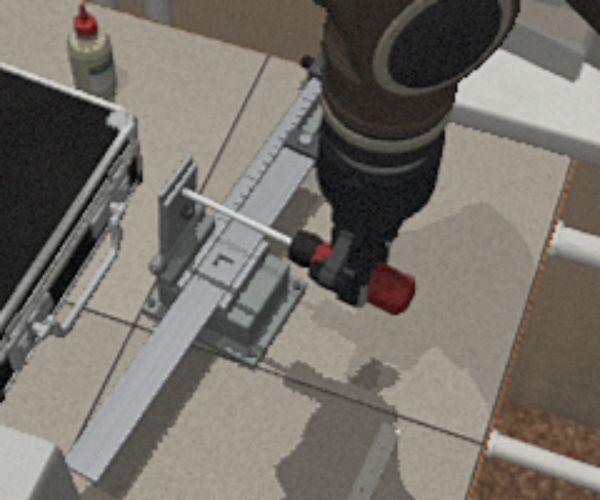

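The cap stands upright and the blade tip rests on its underside (185,190). I'll retreat and lay the screwdriver back.

```bash
python3 -m handwheel '{"slide":[[20,0,0],[55,0,0],[90,0,0],[115,0,0],[115,0,0]],"dr":[[0,0,0],[0,0,0],[0,0,0],[0,0,0],[0,0,0]]}'
python3 - <<'E'
from h import *
to(.475,-.108,.06,70.9)
E
```

```text
time_s: 8.33
ee_pos: [0.4149, -0.0727, 0.1253]
orientation: [0.969, -2.987, 0.0]
contact_force: [-0.2, 0.5, -0.8]
width: 0.025
grasp_force: 118.1
slide [-28.1 -63.9  65.3] dr [-0.  -0.1 55.1] t 8.33 q [-0.17 -0.05 -0.45  1.17 -0.   -0.8 ] F [-0.2  0.5 -0.8] w 0.025 g 118.1 p [ 0.4149 -0.0727  0.1253]
```

```bash
python3 -m handwheel '{"slide":[[-3,-8,8],[-7,-16,16],[-10,-24,24],[-14,-32,32],[-17,-40,40],[-21,-48,48],[-25,-56,56],[-28,-64,65],[-28,-64,65],[-28,-64,85],[-28,-64,100],[-28,-64,110],[-28,-64,115],[-28,-64,117.5],[-28,-64,117.5],[-28,-64,117.5]],"dr":[[0,0,7],[0,0,14],[0,0,21],[0,0,28],[0,0,35],[0,0,42],[0,0,49],[0,0,55],[0,0,55],[0,0,55],[0,0,55],[0,0,55],[0,0,55],[0,0,55],[0,0,55],[0,0,55]]}'
python3 - <<'E'
from h import *
to(.475,-.108,.0055,70.9)
E
```

```text
time_s: 9.67
ee_pos: [0.4793, -0.1064, 0.0085]
orientation: [0.514, 3.098, 0.0]
contact_force: [0.4, -0.3, -0.3]
width: 0.0252
grasp_force: 118.2
slide [ 3.6 -3.   3. ] dr [0.  0.1 0.3] t 9.67 q [-0.22  0.16 -0.5   0.91  0.    0.11] F [ 0.4 -0.3 -0.3] w 0.0252 g 118.2 p [ 0.4793 -0.1064  0.0085]
```

```bash
python3 -m handwheel '{"slide":[[0,0,1.5],[0,0,2.5],[0,0,2.5]],"dr":[[0,0,0],[0,0,0],[0,0,0]]}'
python3 -m handwheel '{"slide":[[0,0,0],[0,0,0],[0,0,0],[0,0,0],[0,0,0],[0,0,0]],"dr":[[0,0,0],[0,0,0],[0,0,0],[0,0,0],[0,0,0],[0,0,0]]}' 60 60
python3 -m handwheel '{"slide":[[0,0,-25],[0,0,-60],[0,0,-100],[0,0,-135],[0,0,-155],[0,0,-155]],"dr":[[0,0,0],[0,0,0],[0,0,0],[0,0,0],[0,0,0],[0,0,0]]}'
python3 - <<'E'
from h import *
p,W=capfit()
p,d,K,M,c=cam('wrist'); W=cloud(d,K,M)
for o in manip.outline_of('wrist','screwdriver')[:1]:
    q=W[o['region']&(d>0)]; q=q[q[:,2]<.05]
    print(o['confidence'],cv2.minAreaRect((q[:,:2]*1000).astype(np.float32)),np.percentile(q[:,2],[50,99]))
to(*rig(.13,-.02),.25,126); to(*rig(.13,-.04),.25,36.1)
E
```

```text
time_s: 9.92
ee_pos: [0.4795, -0.1065, 0.0062]
orientation: [0.515, 3.098, -0.0]
contact_force: [-0.5, 0.8, 4.1]
width: 0.0252
grasp_force: 118.9
time_s: 10.42
ee_pos: [0.4788, -0.1063, 0.0052]
orientation: [-0.515, -3.099, -0.0]
contact_force: [-0.0, 0.9, -0.8]
width: 0.0601
grasp_force: 0.0
time_s: 10.92
ee_pos: [0.4814, -0.1069, 0.1655]
orientation: [0.514, 3.091, -0.001]
contact_force: [0.2, -0.0, -0.8]
width: 0.0601
grasp_force: 0.0
cap 0.83 346 zmax 0.1537 y at top 0.0357 slope 85.9
0.77 ((538.828857421875, -125.32535552978516), (29.860698699951172, 199.18435668945312), 72.71321868896484) [0.02515407 0.03083776]
slide [-161.6  114.8  -91.4] dr [  0.   -0.1 -54.9] t 11.12 q [-0.22  0.07 -0.26  1.24  0.    0.11] F [ 0.  -0.1  0.3] w 0.0602 g 0.0 p [ 0.4782 -0.1062  0.1589]
slide [-150.1   98.4  -91.4] dr [-0.  -0.1 35. ] t 11.12 q [-0.22  0.07 -0.26  1.24  0.    0.11] F [ 0.  -0.1  0.3] w 0.0602 g 0.0 p [ 0.4782 -0.1062  0.1589]
```

```bash
python3 - <<'E'
from h import *
to(*rig(.17,-.0),.2,36.1)
E
```

```text
slide [-206.   108.3  -41.5] dr [-0.  -0.1 35. ] t 11.12 q [-0.22  0.07 -0.26  1.24  0.    0.11] F [ 0.  -0.1  0.3] w 0.0602 g 0.0 p [ 0.4782 -0.1062  0.1589]
```

```bash
python3 -m handwheel '{"slide":[[0,0,-20],[-30,15,-42],[-65,34,-42],[-100,52,-42],[-135,71,-42],[-170,90,-42],[-206,108,-42],[-206,108,-42],[-206,108,-42]],"dr":[[0,0,5],[0,0,10],[0,0,15],[0,0,20],[0,0,25],[0,0,30],[0,0,35],[0,0,35],[0,0,35]]}'
python3 - <<'E'
from h import *
p,d,K,M,c=cam('wrist'); save(p,'w7.png'); W=cloud(d,K,M); D=W[...,:2]-O; x=D@XH;y=D@YH;z=W[...,2]
np.savez('w7.npz',x=x,y=y,z=z)
for a in np.arange(.1,.3,.005):
    k=(abs(x-a-.0025)<.0025)&(z>.035)
    k1=k&(abs(y)<.02); k2=k&(y>.02)&(y<.06)
    f=lambda k:(k.sum(),np.percentile(z[k],[10,90]).round(4).tolist(),np.percentile(y[k],[2,98]).round(4).tolist()) if k.sum()>4 else 0
    print(round(a,3),f(k1),f(k2))
to(*rig(.17,-.0),.2,36.1)
E
```

```text
time_s: 11.87
ee_pos: [0.7096, -0.0701, 0.1963]
orientation: [-1.418, -2.795, 0.004]
contact_force: [0.1, 0.1, -0.9]
width: 0.0601
grasp_force: 0.0
0.1 (np.int64(1552), [0.0579, 0.339], [-0.0122, 0.0122]) 0
0.105 (np.int64(298), [0.0569, 0.0587], [-0.0143, 0.0149]) 0
0.11 (np.int64(317), [0.0571, 0.0587], [-0.0141, 0.015]) 0
0.115 (np.int64(326), [0.057, 0.0588], [-0.0144, 0.0148]) 0
0.12 (np.int64(301), [0.0569, 0.0587], [-0.0145, 0.0152]) 0
0.125 (np.int64(369), [0.0574, 0.0635], [-0.0156, 0.0163]) 0
0.13 (np.int64(348), [0.062, 0.0668], [-0.0165, 0.0166]) 0
0.135 (np.int64(340), [0.0621, 0.0672], [-0.016, 0.0161]) 0
0.14 (np.int64(315), [0.0619, 0.0641], [-0.0157, 0.0165]) 0
0.145 (np.int64(94), [0.0621, 0.0638], [-0.0153, 0.0162]) 0
0.15 (np.int64(5980), [0.2779, 0.2928], [-0.0197, 0.0197]) (np.int64(4785), [0.268, 0.2889], [0.0203, 0.0338])
0.155 (np.int64(1291), [0.2759, 0.2852], [-0.0198, 0.0191]) (np.int64(6165), [0.2471, 0.281], [0.0228, 0.0597])
0.16 (np.int64(7973), [0.2709, 0.2838], [-0.0123, 0.0165]) (np.int64(5286), [0.2188, 0.2798], [0.0317, 0.0572])
0.165 0 (np.int64(2289), [0.226, 0.2764], [0.0317, 0.0564])
0.17 0 (np.int64(1846), [0.2228, 0.2585], [0.0317, 0.059])
0.175 0 (np.int64(2265), [0.2279, 0.2651], [0.0317, 0.0597])
0.18 0 (np.int64(570), [0.2201, 0.2635], [0.0317, 0.0542])
0.185 0 0
0.19 0 0
0.195 0 0
0.2 0 0
0.205 0 0
0.21 0 0
0.215 0 0
0.22 0 0
0.225 0 0
0.23 0 0
0.235 0 0
0.24 0 (np.int64(279), [0.0394, 0.0633], [0.0255, 0.0419])
0.245 0 (np.int64(45), [0.0445, 0.064], [0.0254, 0.0418])
0.25 0 0
0.255 0 0
0.26 0 0
0.265 0 0
0.27 0 0
0.275 0 0
0.28 0 0
0.285 (np.int64(433), [0.0838, 0.1149], [-0.0198, -0.0114]) 0
0.29 (np.int64(61), [0.088, 0.1078], [-0.0118, -0.0098]) 0
0.295 0 0
slide [ 0.3 -0.1 -1.7] dr [-0.3 -0.2  0.1] t 11.92 q [-0.1   0.51  0.4   1.48 -0.    0.84] F [-0.8 -0.6 -0.3] w 0.0604 g 0.0 p [ 0.7084 -0.0705  0.1983]
```

View pics/w7.png

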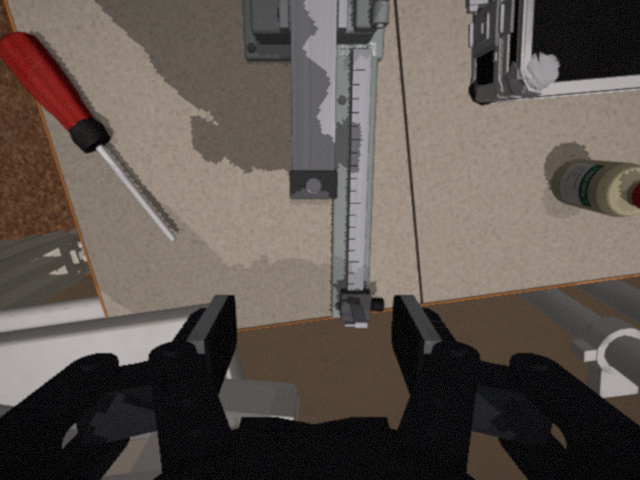

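```bash
python3 - <<'E'
import numpy as np,cv2
w=np.load('w7.npz');x,y,z=w['x'],w['y'],w['z']
k=(x>.2)&(x<.27)&(y>.015)&(y<.06)&(z>.03)&(z<.08)
for lo in np.arange(.03,.075,.004):
    m=k&(z>=lo)&(z<lo+.004)
    if m.sum()>3: print(round(lo,3),m.sum(),'x',np.percentile(x[m],[2,50,98]).round(4),'y',np.percentile(y[m],[2,50,98]).round(4))
for a in np.arange(.022,.046,.003):
    m=k&(z>.056)&(y>=a)&(y<a+.003)
    if m.sum()>2: print('y',round(a,3),m.sum(),np.percentile(x[m],[2,50,98]).round(4),z[m].mean().round(4))
m=(abs(y)<.015)&(z>.059)&(z<.07)&(x>.1)&(x<.2); print('tip x',np.percentile(x[m],[95,98,99,99.7,100]).round(4))
m=(abs(y)<.015)&(z>.03)&(z<.07)&(x>.1)&(x<.2); print('tip all',np.percentile(x[m],[98,99,99.7,100]).round(4))
p=cv2.imread('pics/w7.png'); cv2.imwrite('pics/w7c.png',cv2.resize(p[150:340,280:440],None,fx=3.1,fy=3.1,interpolation=cv2.INTER_NEAREST))
E
```

```text
0.03 582 x [0.2323 0.2416 0.2564] y [0.0244 0.034  0.0491]
0.034 27 x [0.2421 0.2428 0.2461] y [0.0325 0.0366 0.0417]
0.038 26 x [0.2421 0.2426 0.2434] y [0.0333 0.0375 0.042 ]
0.042 29 x [0.2421 0.2428 0.2467] y [0.0326 0.0359 0.0416]
0.046 23 x [0.2419 0.2425 0.243 ] y [0.0331 0.0378 0.0421]
0.05 32 x [0.2419 0.2426 0.245 ] y [0.0326 0.0367 0.0422]
0.054 32 x [0.2419 0.2425 0.2444] y [0.0264 0.0362 0.0417]
0.058 52 x [0.242  0.2429 0.2445] y [0.025  0.0339 0.0419]
0.062 110 x [0.2422 0.2446 0.2469] y [0.0249 0.0349 0.0418]
y 0.022 4 [0.2441 0.2449 0.2457] 0.0625
y 0.025 24 [0.2436 0.2443 0.2459] 0.0616
y 0.028 23 [0.2436 0.2443 0.2454] 0.0615
y 0.031 30 [0.2422 0.2439 0.2463] 0.0614
y 0.034 37 [0.2419 0.2431 0.2468] 0.0614
y 0.037 36 [0.242  0.2432 0.2467] 0.062
y 0.04 28 [0.2422 0.243  0.2469] 0.0617
tip x [0.1453 0.146  0.1461 0.1462 0.1463]
tip all [0.1453 0.146  0.1461 0.1463]
```

View pics/w7c.png

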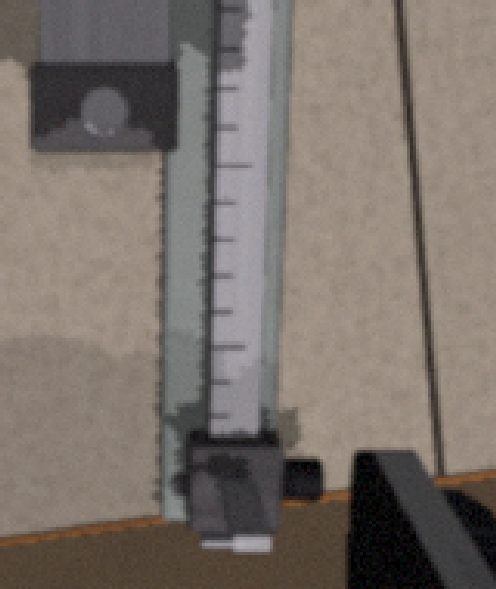

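The crop shows the shoe's end face at (105,150) and the pointer's post with its bright thin blade at the rail end (237,545). The distance still to slide is about 98.4 mm.

```bash
python3 -m handwheel '{"slide":[[35,0,0],[75,0,0],[115,0,0],[155,0,0],[195,0,0],[235,0,0],[275,0,0],[315,0,30],[345,0,50],[354,0,60],[354,0,60]],"dr":[[0,0,0],[0,0,0],[0,0,0],[0,0,0],[0,0,0],[0,0,0],[0,0,0],[0,0,0],[0,0,0],[0,0,0],[0,0,0]]}' 60 60
python3 - <<'E'
from h import *
p,d,K,M,c=cam('wrist'); save(p,'w8.png'); W=cloud(d,K,M); D=W[...,:2]-O; x=D@XH;y=D@YH;z=W[...,2]
k=(z>.05)&(z<.066)&(abs(y)<.03)&(x<-.05)
for a in np.arange(-.21,-.05,.02):
    m=k&(abs(x-a)<.005)
    if m.sum()>5: print(a.round(3),np.percentile(y[m],[1,99]).round(4),np.median(z[m]).round(4))
print('tail',np.percentile(x[k],[0.3,1]))
to(*rig(-.184,-.0),.036,36.1); capfit()
E
```

```text
time_s: 12.83
ee_pos: [0.4951, 0.2154, 0.1401]
orientation: [-1.416, -2.801, 0.004]
contact_force: [-0.8, 0.1, 0.5]
width: 0.0598
grasp_force: 0.0
-0.19 [-0.0149  0.0144] 0.0579
-0.17 [-0.0151  0.0143] 0.0579
-0.15 [-0.0152  0.0142] 0.0579
-0.13 [-0.0147  0.0146] 0.058
-0.11 [-0.0148  0.0146] 0.0579
-0.09 [-0.015   0.0143] 0.058
-0.07 [-0.0144  0.0148] 0.0579
tail [-0.20325158 -0.20300812]
slide [ -0.8   2.9 105.8] dr [-0.1 -0.   0.2] t 12.88 q [ 0.41  0.17 -0.18  1.22 -0.    1.35] F [-0.3  0.3  0.1] w 0.0599 g 0.0 p [0.497  0.2147 0.1418]
cap 0.54 204 zmax 0.1534 y at top 0.0359 slope 86.0
```

```bash
python3 -m handwheel '{"slide":[[0,1,30],[0,2.5,60],[0,2.5,85],[0,2.5,100],[0,2.5,104],[0,2.5,104],[0,2.5,104]],"dr":[[0,0,0],[0,0,0],[0,0,0],[0,0,0],[0,0,0.2],[0,0,0.2],[0,0,0.2]]}' 60
python3 - <<'E'
from h import *
to(*rig(-.184,-.0),.036,36.1)
E
```

```text
time_s: 13.57
ee_pos: [0.5033, 0.2162, 0.0398]
orientation: [1.429, 2.796, 0.002]
contact_force: [0.3, 0.4, 0.8]
width: 0.0602
grasp_force: 0.0
slide [ 1.7 -3.3  3.8] dr [ 0.1  0.  -0.2] t 13.57 q [ 0.41  0.24 -0.34  1.   -0.    1.35] F [0.3 0.4 0.8] w 0.0602 g 0.0 p [0.5033 0.2162 0.0398]
```

```bash
python3 -m handwheel '{"slide":[[0,0,0],[0,0,0],[0,0,0]],"dr":[[0,0,0],[0,0,0],[0,0,0]]}' 
python3 - <<'E'
from h import *
to(*rig(-.184,-.0),.036,36.1)
E
```

```text
time_s: 13.82
ee_pos: [0.5028, 0.2169, 0.0395]
orientation: [1.428, 2.797, 0.003]
contact_force: [-0.6, -0.1, 0.5]
width: 0.0599
grasp_force: 0.0
slide [ 0.9 -3.3  3.5] dr [ 0.1  0.  -0.2] t 13.82 q [ 0.41  0.24 -0.34  1.   -0.    1.35] F [-0.6 -0.1  0.5] w 0.0599 g 0.0 p [0.5028 0.2169 0.0395]
```

```bash
python3 -m handwheel '{"slide":[[1,-2,2],[1,-3.3,3.5],[1,-3.3,3.5],[1,-3.3,3.5]],"dr":[[0,0,0],[0,0,0],[0,0,0],[0,0,0]]}'
python3 -m handwheel '{"slide":[[0,0,0],[0,0,0],[0,0,0],[0,0,0],[0,0,0],[0,0,0],[0,0,0]],"dr":[[0,0,0],[0,0,0],[0,0,0],[0,0,0],[0,0,0],[0,0,0],[0,0,0]]}' 20 90
python3 - <<'E'
from h import *
to(*rig(-.184,-.0),.036,36.1);print(manip.observe()['torque'])
E
```

```text
time_s: 14.15
ee_pos: [0.4985, 0.2155, 0.0346]
orientation: [-1.428, -2.798, 0.0]
contact_force: [0.1, 0.1, -0.6]
width: 0.06
grasp_force: 0.0
time_s: 14.73
ee_pos: [0.4989, 0.2156, 0.0349]
orientation: [1.428, 2.798, 0.0]
contact_force: [-0.0, 0.3, 1.7]
width: 0.0282
grasp_force: 88.4
slide [-0.4  0.7 -1.1] dr [ 0.   0.  -0.2] t 14.73 q [ 0.41  0.23 -0.35  0.99  0.    1.35] F [-0.   0.3  1.7] w 0.0282 g 88.4 p [0.4989 0.2156 0.0349]
[0.05483172 0.02719188 0.00502293]
```

```bash
python3 -m handwheel '{"slide":[[-3,0,0],[-9,0,0],[-16,0,0],[-24,0,0],[-32,0,0],[-40,0,0],[-48,0,0],[-56,0,0],[-64,0,0],[-71,0,0],[-77,0,0],[-80,0,0],[-80,0,0],[-80,0,0]],"dr":[[0,0,0],[0,0,0],[0,0,0],[0,0,0],[0,0,0],[0,0,0],[0,0,0],[0,0,0],[0,0,0],[0,0,0],[0,0,0],[0,0,0],[0,0,0],[0,0,0]]}'
cat > m.py <<'E'
from h import *
to(*rig(-.184+.0984,-.0),.036,36.1); print(manip.observe()['torque'].round(2))
for n in('scene','side'):
    p,d,K,M,c=cam(n); save(p,f'{n}_{manip.observe()["time_s"]:.1f}.png'); W=cloud(d,K,M); D=W[...,:2]-O; x=D@XH;y=D@YH;z=W[...,2]
    for nm,m in (('shoe',(abs(y)<.015)&(z>.059)&(z<.072)&(x>.13)&(x<.28)),('bar',(abs(y)<.02)&(z>.05)&(z<.063)&(x>.06)&(x<.21)),('barback',(abs(y)<.02)&(z>.045)&(z<.066)&(x<-.04)&(x>-.2)),('ptr',(abs(y-.03)<.006)&(z>.055)&(z<.068)&(x>.2)&(x<.28))):
        if m.sum()>3: print(n,nm,m.sum(),'x',np.percentile(x[m],[2,50,98]).round(4),'y',np.percentile(y[m],[2,98]).round(4),'z',np.median(z[m]).round(4), 'slope',np.polyfit(x[m],z[m],1)[0].round(3))
capfit()
E
python3 m.py
```

```text
time_s: 15.9
ee_pos: [0.5467, 0.1497, 0.0351]
orientation: [1.428, 2.796, -0.001]
contact_force: [-0.3, 1.3, 4.1]
width: 0.0281
grasp_force: 88.9
slide [-17.4   0.8  -0.8] dr [ 0.   0.1 -0.2] t 15.9 q [ 0.27  0.27 -0.3   1.   -0.    1.21] F [-0.3  1.3  4.1] w 0.0281 g 88.9 p [0.5467 0.1497 0.0351]
[0.11 0.04 0.  ]
scene bar 131 x [0.0605 0.0713 0.0835] y [-0.0163  0.0129] z 0.0575 slope -0.054
scene barback 237 x [-0.1221 -0.1104 -0.042 ] y [-0.0176  0.0161] z 0.0578 slope 0.004
side shoe 393 x [0.1323 0.1933 0.2249] y [-0.0146  0.0135] z 0.0606 slope 0.059
side bar 1188 x [0.0631 0.1375 0.2059] y [-0.017   0.0132] z 0.0587 slope 0.001
side barback 442 x [-0.0988 -0.07   -0.0413] y [-0.0174  0.0146] z 0.0588 slope -0.007
side ptr 17 x [0.2407 0.2423 0.2451] y [0.0263 0.0355] z 0.0638 slope 1.372
```

```bash
python3 -m handwheel '{"slide":[[-4,0.2,0],[-9,0.5,0],[-13,0.7,0],[-16,0.7,0],[-17,0.7,0],[-17,0.7,0],[-17,0.7,0],[-17,0.7,0]],"dr":[[0,0,0],[0,0,0],[0,0,0],[0,0,0],[0,0,0],[0,0,0],[0,0,0],[0,0,0]]}'
cat >> m.py <<'E'
p,d,K,M,c=cam('side'); u=cv2.resize(p[215:290,380:500,::-1],None,fx=6,fy=6,interpolation=cv2.INTER_CUBIC); cv2.imwrite('pics/e.png',u)
s=manip.observe(); print((s['ee_pos'][:2]-O)@XH, s['contact_force'])
w2c=np.linalg.inv(M)
def pix(x,y,z):
    q=w2c@np.r_[rig(x,y),z,1]; return [round(K[0,2]+K[0,0]*q[0]/-q[2]),round(K[1,2]-K[1,1]*q[1]/-q[2])]
print('pix shoe end/ptr',pix(.2446,0,.062),pix(.2446,.024,.0605))
E
python3 m.py
```

```text
time_s: 16.77
ee_pos: [0.5559, 0.1383, 0.0351]
orientation: [-1.426, -2.798, -0.003]
contact_force: [-3.1, 4.6, 7.3]
width: 0.0278
grasp_force: 89.1
slide [-2.7  0.1 -0.9] dr [ 0.  -0.1 -0.1] t 16.77 q [ 0.24  0.28 -0.28  1.01  0.    1.19] F [-3.1  4.6  7.3] w 0.0278 g 89.1 p [0.5559 0.1383 0.0351]
[ 0.68  0.56 -0.09]
scene bar 283 x [0.0606 0.0835 0.1088] y [-0.0153  0.0143] z 0.0578 slope -0.014
scene barback 205 x [-0.1075 -0.0978 -0.0592] y [-0.0183  0.0177] z 0.0578 slope 0.028
side shoe 471 x [0.1322 0.2018 0.2397] y [-0.0144  0.0139] z 0.0604 slope 0.049
side bar 1206 x [0.0631 0.1382 0.2074] y [-0.0158  0.0143] z 0.0587 slope 0.001
side barback 336 x [-0.0847 -0.0627 -0.0408] y [-0.0163  0.0146] z 0.059 slope -0.003
side ptr 17 x [0.2408 0.2423 0.2448] y [0.0244 0.0355] z 0.0644 slope 1.054
-0.08829370391763841 [-2.47732768  3.40500877  7.88083889]
pix shoe end/ptr [470, 263] [471, 253]
```

View pics/e.png

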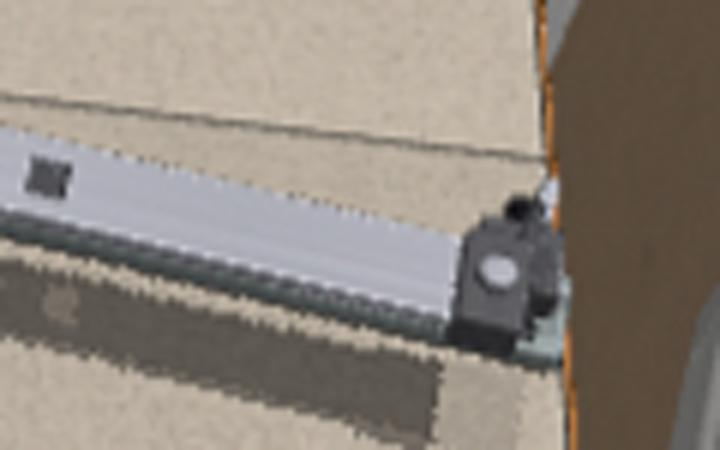

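```bash
python3 -m handwheel '{"slide":[[-1,0,0],[-2,0,0],[-2.7,0,0],[-2.7,0,0],[-2.7,0,0],[-2.7,0,0]],"dr":[[0,0,0],[0,0,0],[0,0,0],[0,0,0],[0,0,0],[0,0,0]]}'
python3 m.py | grep -v bar$
```

```text
time_s: 17.52
ee_pos: [0.5573, 0.1364, 0.0351]
orientation: [-1.426, -2.797, -0.003]
contact_force: [-3.6, 4.5, 7.5]
width: 0.028
grasp_force: 89.1
slide [-0.3  0.1 -0.9] dr [ 0.  -0.2 -0.1] t 17.52 q [ 0.24  0.29 -0.28  1.01  0.    1.18] F [-3.6  4.5  7.5] w 0.028 g 89.1 p [0.5573 0.1364 0.0351]
[ 0.85  0.74 -0.03]
scene bar 305 x [0.0613 0.0846 0.1135] y [-0.0154  0.014 ] z 0.0577 slope -0.008
scene barback 202 x [-0.1048 -0.0956 -0.0772] y [-0.0183  0.0169] z 0.0577 slope 0.047
side shoe 502 x [0.1336 0.2002 0.2421] y [-0.0142  0.0139] z 0.0601 slope 0.047
side bar 1206 x [0.0628 0.1379 0.207 ] y [-0.0155  0.0143] z 0.0587 slope 0.002
side barback 312 x [-0.0818 -0.0609 -0.0408] y [-0.0163  0.015 ] z 0.0588 slope -0.011
side ptr 17 x [0.2407 0.2423 0.2451] y [0.0244 0.0355] z 0.0642 slope 0.91
-0.08594480955047508 [-3.81380527  4.45012767  8.04248086]
pix shoe end/ptr [470, 263] [471, 253]
```

```bash
python3 -c "
from station import manip
print(manip.sign_off())"
```

```text
the job is handed in; nothing more can be done
None
```

The job is handed in, though sign-off gave no verdict. By my measurements the cap stands at about 86°, the screwdriver is let go on the table, and the beam is level and still held by its tail, with its end face within about 1 mm of the pointer and no sign that the pointer moved.

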